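Zero a proximity sensor in its V-block test jig

TASK

Take the thickest of the three proximity sensors out of the rack and lay it in the V-groove of the test jig with its flat grey nose towards the steel target plate, a little short of it. Push it along the groove until the nose bears on the plate, and keep a light but definite push on it for a moment, never a hard one, because the plate's micrometer is delicate; then close the toggle clamp, its handle all the way down, so that the sensor stays held with its nose on the plate. Leave the other sensors and the things around as they are.

Things in the scene. Friction and masses are not known exactly. Their poses are not given: they have to be found in the camera images.
- sensor_mid (a point): The thickest of three lying threaded-barrel proximity sensors: metal, 30 mm in diameter, 110 mm long, about 170 g. Point on its axis, at half its length; x runs along the axis to the flat grey nose, 55 mm ahead. The full 30 mm barrel reaches from 37 mm behind this point to the nose; the last 18 mm at the tail are a stub 14 mm in diameter. It may roll, so its y and z axes mean nothing.
- sensor_nose (a point): The centre of the flat nose face of that thick sensor, 55 mm ahead of its middle; axes as for the middle.
- sensor18_mid (a point): Another sensor in the rack, 18 mm in diameter and 82 mm long: half its length, on its axis. Leave it where it is.
- sensor12_mid (a point): The thin sensor in the rack, 12 mm in diameter and 70 mm long: half its length, on its axis. Leave it where it is.
- rack: Fixed grey plastic rack of three parallel V-slots, 84 mm long and 62 mm apart, in which the sensors lie in any order, noses all the same way. Origin: middle of its underside; x along the slots towards the noses. The slots' rims are 29 mm above the table, each slot block is 36 mm wide; the thick sensor's axis lies 37 mm above the table there.
- groove (a point): On the steel V-block of the fixed test jig: a point of the line on which the thick sensor's axis runs when it lies in the 90 degree groove, 45 mm above the table. x along the groove to the target plate, z up, y to the toggle clamp's side. The groove reaches from 115 mm behind this point to 50 mm ahead; its rims are 8 mm below the line, 13 mm to either side; the block is 50 mm wide.
- jig: The fixed test jig; origin on the table, 45 mm under the groove point, axes the same. End stop: a steel target plate (target_c0), 30 mm square, 4 mm thick, square across the groove's line, facing -x; a micrometer sets it anew each time, 50 to 80 mm ahead of the groove point: not measured, look or feel for it. It is rigid. Press the nose on it with 4 to 8 N for 0.5 s; 15 N harms the micrometer.
- clamp (a joint): Angle in rad of the toggle clamp's handle: 1.4 to 1.6 when open (handle upright), 0 when closed (handle level, pointing to the groove's +y, on its stop). The linked arm, upright when open, comes down over the groove with it and presses a rubber foot (clamp_foot) on the barrel over the last 0.06 rad. It stays where it is left; pushing it at the grip takes 3 to 6 N.
- clamp_grip (a point): The middle of the black round grip of the clamp's handle, 16 mm in diameter, 62 mm long; y points outwards along the handle. It swings about the clamp's hinge, 85 mm away; with the handle level the grip's axis is 4 mm higher than the hinge.
- clamp_hinge (a point): The hinge of the clamp's handle, fixed on the jig, axes as for the groove: its axis is x, parallel to the groove. It lies 38 mm ahead of the groove point, 56 mm to its +y side and 27 mm above it. Open, the arm stands up to 60 mm above this point, on the groove's side of the handle.
Mind the look-alikes: they are no part of the job. What is shaped like the part that bears sensor_mid but pink is not meant.

How it is judged:
On the way, in this order (a step that is already met when the one before it is completed fails the run):
1. the thick sensor lies in the V-groove, nose towards the target plate (y of sensor_mid in the frame of groove between -0.003 and 0.003 m and z of sensor_mid in the frame of groove below 0.003 m and angle between the x axis of sensor_mid and the x axis of groove, either way round below 0.05 rad and x of sensor_nose in the frame of groove above -0.028 m and x of sensor_mid in the frame of groove below 0.026 m), for 0.2 s.
2. with the clamp still open, its nose is pushed on the target plate with 2 N or more for 0.3 s (contact force between sensor and target_c0 above 2 N and x of target_c0 in the frame of sensor_nose below 0.004 m and value of joint clamp above 0.8 rad and angle between the x axis of sensor_mid and the x axis of groove, either way round below 0.05 rad), for 0.3 s.
At the end, for the whole second after the job is handed in: The thick sensor lies in the V-groove (axis within 3 mm and 0.04 rad of its line), its nose within 1.5 mm of the target plate (4 mm thick), the clamp handle fully down (under 0.12 rad) with its foot pressing on the barrel (over 1.5 N), and the sensor is at rest (y of sensor_mid in the frame of groove between -0.003 and 0.003 m and z of sensor_mid in the frame of groove below 0.003 m and angle between the x axis of sensor_mid and the x axis of groove, either way round below 0.04 rad and x of target_c0 in the frame of sensor_nose below 0.0035 m and value of joint clamp below 0.12 rad and contact force between sensor and clamp_foot above 1.5 N and linear speed of sensor below 0.01 m/s); the robot touches nothing.
It fails at once if the sensor is pressed on the target plate with more than 15 N (contact force between sensor and target_c0 above 15 N).
It fails at once if one of the two other sensors is moved by more than 15 mm (distance of any of sensor18_mid, sensor12_mid from where it was at the start of the episode above 0.015 m).
It fails at once if a thing on the bench is moved by more than 20 mm (distance of any of locknut, screwdriver, multimeter, solder_reel, flux_jar, din_module from where it was at the start of the episode above 0.02 m).
It also fails if it takes over 72 s, if anything falls off the work surface, if the arm or the gripper's body presses on something with over 40 N, if the wrist force passes 120 N, or if a joint passes its speed limit or range.

ROBOT

A 7-joint arm with a two-finger parallel gripper is mounted at the origin on the work surface. World frame = base frame: x ahead of the robot, y to its left, z up, the work surface at z = 0. Lengths are in m, angles in rad, forces in N, time in s.
With the tool pointing down it reaches from about 0.425 to 0.925 m from the base axis. Payload 6.8 kg.
Tool frame: the origin (TCP) lies at the very end of the fingers, on their centre line; the grasp point (between the pads) lies 19 mm behind it; z points along the fingers, y is the line along which they close (so a half turn about z gives the same grasp; the last joint's range is limited). The gripper opens to 88 mm and grips with 3 to 60 N. Pads are 20 mm wide; open, the fingers measure 115 mm over their backs; the gripper's body (75 mm by 178 mm) begins 61 mm behind the grasp point.
Start: joints at [-1.246, 0.477, 0.022, 1.555, -0.011, 1.109, -0.083], TCP at [0.283, 0.613, 0.223] pointing down, gripper open.
Joint ranges: [-2.96, 2.96], [-0.34, 2.1], [-1.41, 1.46], [0.24, 2.44], [-1.37, 4.51], [0.17, 1.92], [-2.96, 2.96]. Speed limits (rad/s): [2.39, 2.39, 3.14, 3.14, 3.14, 3.14, 3.14].

INTERFACE

Orientations are given as a 3x3 rotation matrix whose columns are the frame's x, y, z axes.
In Python, from bench import arm, viewer, job gives the robot as it stands.
- The arm moves only by the tool drive_tool, never from a script. Its argument "commands" is a list of rows, each a list of 7 numbers: the turn, a rotation vector about the tool's x, y, z in degrees, then the shift along the tool's x, y, z in m, then the finger opening in m, from 0 to 0.0878. A call has exactly 5 rows; each row shifts and turns the commanded pose from where the row before left it, along the tool's axes as they then stand; what a row does not reach is not made up. A row lasts 1/10 s, in which the tool goes at most 50 mm and 8.59 degrees, less where a joint would pass 70% of its speed; a pose out of reach is approached as far as the arm can. A call is refused whole if a number of a shift passes 0.05 or a number of a turn 8.59, either way. A call with a gripper value outside its range is refused whole. The fingers move at their own pace and stop on an object; "grip_force" is the grip in N (left out, the last holds). Time passes only in rows, so rows that do not move let the fingers close, or fill a call up. It gives the time, the measured TCP pose, the force, the opening and the grip force at its end, in the units of the state.
- arm.state(): the state, without advancing time (a new reading comes with each control period).
- viewer.snapshot(name): name is "scene" or "top" or "wrist"; returns the picture (480x640x3 uint8, red, green, blue); there is no depth.
- viewer.calibration(name): a dict with "K" (3x3 intrinsics, pixels), "rvec" (rotation vector, rad) and "tvec" (3), from world to camera coordinates, as OpenCV has them. Camera axes: x right, y down, z forward; pixel columns grow to the right and rows downward; lengths in m; the calibration is good to about 2 mm. A picture is of the moment at which its call begins: read the wrist's pose just before it. calibration takes no time and is no camera call; for the wrist camera it gives the pose at the moment of the call.
- job.close_job(): hands the job in; it is judged then, once.
Trained networks look in the newest picture that a camera, given by its name, has taken for a name from the list of things; names that differ only in an ending like _2 or _b are one class to them, and where a whole thing is asked for, a point or a joint stands for the part that bears it (a point fixed in the world has none). Each returns a list of dicts, best first, with "conf" (0 to 1); they miss things now and then, are a little off and sometimes report something else, mostly with a low value. They report only what shows in the picture. A call takes as long as a camera call. They do not tell look-alikes from the thing itself.
- viewer.search_frame(camera, name): "at" ([row, column] in pixels, amid what is visible of it).
- viewer.outline_of(camera, name): "pixels" (480x640 bool, what is visible of it) and "at" ([row, column] in pixels, amid what is visible of it).
The state is a dict: "time_s": time; "joint_pos": joint angles; "qvel": joint speeds; "joint_efforts": joint torques, N m; "tcp_pos": TCP position; "orientation": TCP orientation; "wrist_force": force on the tool from outside, world axes, zero at the start; "torque": the same for the moment, N m; "width": finger opening in m; "grasp_force": force on a finger pad.
Only numpy, scipy, OpenCV 4.12 (cv2) and the standard library are available. Lean on these libraries where they do the work, as an engineer would, in place of code of your own. Each camera call takes 0.05 s, during which the arm holds its last target. There are 200 camera calls.

## Working session

There is one attempt and no reset: what is moved stays moved. The work goes in short steps, Python scripts to look and compute and a tool call to move; the robot and the scene stay as the last step left them, time stands still between calls to the robot, and variables do not carry over. Pictures are saved under pics/ and viewed, at most 10 in all, crops included, and the job is handed in when it is done.

Besides the shell and the picture viewer there is one more tool, called as name(argument=value, ...), one argument or row to a line, values as JSON. drive_tool: Moves the arm, as the interface text tells. Its arguments: {"type":"object","properties":{"commands":{"type":"array","items":{"type":"array","items":{"type":"number"}}},"grip_force":{"type":"number"}},"required":["commands"]}

```bash
mkdir -p pics; ls; python3 - <<'E'
from bench import arm, viewer, job
import cv2,numpy as np
s=arm.state();print(s['tcp_pos'],np.round(s['orientation'],3),s['width'],s['time_s'])
for c in ["scene","top"]:
    p=viewer.snapshot(c);cv2.imwrite(f"pics/{c}0.png",p[:,:,::-1])
    for n in ["sensor_mid","sensor18_mid","sensor12_mid","rack","jig","clamp_grip","clamp"]:
        r=viewer.search_frame(c,n);print(c,n,[(np.round(d['at']).tolist(),round(d['conf'],2)) for d in r[:4]])
    k=viewer.calibration(c);print(k)
E
```

```text
pics
[0.28284107 0.6122296  0.2217147 ] [[-0.908  0.419 -0.001]
 [ 0.419  0.908 -0.002]
 [-0.    -0.002 -1.   ]] 0.0880750815705026 0.0
scene sensor_mid [([221.0, 422.0], 0.87), ([269.0, 340.0], 0.66), ([350.0, 478.0], 0.63), ([331.0, 382.0], 0.55)]
scene sensor18_mid [([280.0, 416.0], 0.88), ([165.0, 206.0], 0.61)]
scene sensor12_mid [([311.0, 400.0], 0.53)]
scene rack [([312.0, 398.0], 0.74)]
scene jig [([207.0, 231.0], 0.63)]
scene clamp_grip [([165.0, 202.0], 0.74), ([210.0, 229.0], 0.67)]
scene clamp [([163.0, 206.0], 0.82)]
{'K': array([[464.74807114,   0.        , 321.46176019],
       [  0.        , 464.74807114, 243.284762  ],
       [  0.        ,   0.        ,   1.        ]]), 'rvec': array([ 1.23012768,  2.46676459, -0.76085978]), 'tvec': array([ 0.23880979, -0.32362939,  1.1688581 ])}
top sensor_mid [([206.0, 230.0], 0.98), ([354.0, 270.0], 0.81), ([253.0, 151.0], 0.69), ([243.0, 234.0], 0.68)]
top sensor18_mid [([275.0, 232.0], 0.85)]
top sensor12_mid [([243.0, 229.0], 0.61)]
top rack [([249.0, 234.0], 0.74), ([239.0, 470.0], 0.4)]
top jig [([238.0, 471.0], 0.55), ([243.0, 232.0], 0.3)]
top clamp_grip [([212.0, 495.0], 0.65)]
top clamp [([211.0, 495.0], 0.52)]
{'K': array([[489.3646197 ,   0.        , 313.09475744],
       [  0.        , 489.3646197 , 230.81762736],
       [  0.        ,   0.        ,   1.        ]]), 'rvec': array([ 2.10929583, -2.16214203,  0.13726   ]), 'tvec': array([0.11454199, 0.51609661, 0.81958532])}
```

View pics/scene0.png

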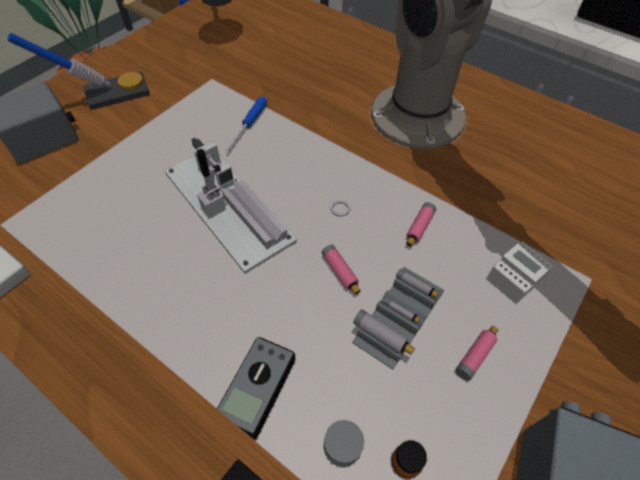

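View pics/top0.png

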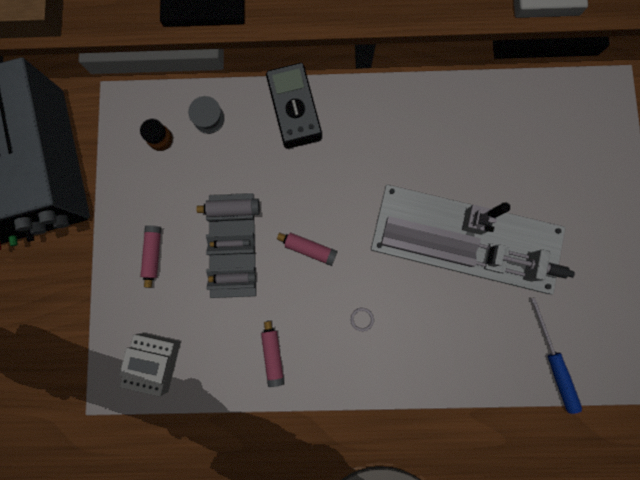

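```bash
cat > h.py <<'E'
from bench import arm, viewer, job
import cv2,numpy as np
np.set_printoptions(precision=4,suppress=True)
def cam(c):
    k=viewer.calibration(c);R=cv2.Rodrigues(np.array(k['rvec']))[0];return k['K'],R,np.array(k['tvec']).ravel()
def bp(C,rc,z):
    K,R,t=C;d=R.T@np.linalg.solve(K,[rc[1],rc[0],1.]);o=-R.T@t;return o+d*(z-o[2])/d[2]
def pr(C,P):
    K,R,t=C;q=K@(R@np.array(P)+t);return np.array([q[1],q[0]])/q[2]
E
python3 - <<'E'
from h import *
C=cam("top")
viewer.snapshot("top")
r=viewer.outline_of("top","sensor_mid")
for d in r[:4]:
    m=d['pixels'];ys,xs=np.nonzero(m);print(d['conf'],d['at'],m.sum())
    P=np.array([bp(C,(a,b),0.045)[:2] for a,b in zip(ys,xs)])
    (c,sz,an)=cv2.minAreaRect(P.astype(np.float32)*1000);print(c,sz,an,P.mean(0))
for n,rc,z in [("thick",(207,230),.037),("tail",(209,199),.037),("nose",(207,257),.037),("s18",(279,232),.03),("s12",(243,229),.03),
 ("jigTL",(187,384),.008),("jigTR",(233,563),.008),("jigBL",(252,372),.008),("jigBR",(292,552),.008),("grip",(209,499),.15)]:
    print(n,bp(C,rc,z))
p=viewer.snapshot("top")[170:310,360:600]
cv2.imwrite("pics/topjig.png",cv2.resize(p,None,fx=3.3,fy=3.3,interpolation=cv2.INTER_CUBIC)[:,:,::-1])
E
```

```text
0.85 [205.3, 231.5] 858
(564.2635498046875, 249.6295623779297) (28.027435302734375, 108.28739166259766) 1.5633854866027832 [0.5643 0.2453]
0.82 [253.4, 151.7] 968
(481.6192626953125, 386.09283447265625) (30.13332176208496, 108.42228698730469) 86.26535034179688 [0.4853 0.3858]
0.82 [356.6, 271.7] 1020
(311.85711669921875, 175.86679077148438) (108.405517578125, 28.45484161376953) 7.02571964263916 [0.3077 0.1754]
0.78 [247.4, 310.6] 951
(490.88653564453125, 113.74124145507812) (107.30695343017578, 30.316429138183594) 66.7292251586914 [0.4888 0.1096]
thick [0.5658 0.2486 0.037 ]
tail [0.5637 0.304  0.037 ]
nose [0.5645 0.2005 0.037 ]
s18 [0.4384 0.2462 0.03  ]
s12 [0.5022 0.2516 0.03  ]
jigTL [ 0.6014 -0.0299  0.008 ]
jigTR [ 0.5076 -0.3472  0.008 ]
jigBL [ 0.482 -0.003  0.008]
jigBR [ 0.403  -0.3176  0.008 ]
grip [ 0.5284 -0.1843  0.15  ]
```

View pics/topjig.png

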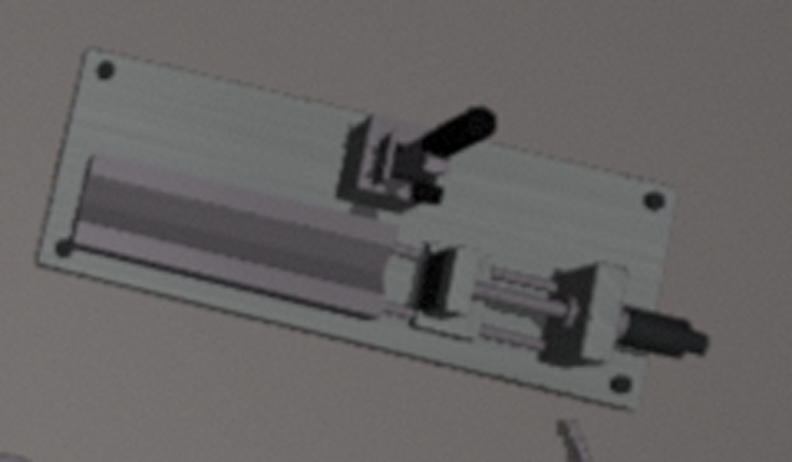

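```bash
python3 - <<'E'
from h import *
C=cam("top")
f=lambda u,v,z:bp(C,(170+v/3.3,360+u/3.3),z)
UL,LL,UR,LR=[f(*a,.037) for a in [(92,157),(75,245),(398,225),(375,318)]]
print(UL,LL,UR,LR,np.linalg.norm(UL-LL),np.linalg.norm(UR-LR),np.linalg.norm(UL-UR),np.linalg.norm(LL-LR))
a=(UL+LL)/2;b=(UR+LR)/2;x=(b-a)/np.linalg.norm(b-a);print("x",x,np.degrees(np.arctan2(x[1],x[0])),"groove",a+.115*x,b-.05*x)
# baseplate holes
H=[f(*q,.008) for q in [(105,70),(653,200),(64,247),(620,384)]];print(H)
for i,j in [(0,1),(2,3)]:
    e=H[j]-H[i];print(np.degrees(np.arctan2(e[1],e[0])),np.linalg.norm(e))
# target top edge face guess: left edge of light top at u~445
for q in [(445,250),(425,320),(475,250)]: print(f(*q,.06))
E
```

```text
[ 0.5392 -0.0305  0.037 ] [ 0.4922 -0.0193  0.037 ] [ 0.4985 -0.1899  0.037 ] [ 0.4497 -0.1743  0.037 ] 0.04831337064760152 0.05118618607672011 0.16456681124553804 0.16073350344383505
x [-0.256  -0.9667  0.    ] -104.83308099113083 groove [ 0.4863 -0.1361  0.037 ] [ 0.4869 -0.1338  0.037 ]
[array([ 0.5931, -0.0439,  0.008 ]), array([ 0.5122, -0.3385,  0.008 ]), array([ 0.4947, -0.0169,  0.008 ]), array([ 0.413 , -0.3114,  0.008 ])]
-105.35425008580063 0.3054618757372639
-105.49638111499875 0.3055660341421063
[ 0.4821 -0.2054  0.06  ]
[ 0.4465 -0.1925  0.06  ]
[ 0.4817 -0.2206  0.06  ]
```

drive_tool(
  commands=[
    [0,0,0,-0.04,-0.019,0,0.0878],
    [0,0,0,-0.04,-0.019,0,0.0878],
    [0,0,0,-0.04,-0.019,0,0.0878],
    [0,0,0,-0.04,-0.019,0,0.0878],
    [0,0,0,-0.04,-0.019,0,0.0878],
  ],
)

```text
time_s: 1.45
tcp_pos: [0.4258, 0.4412, 0.2229]
orientation: [[-0.908, 0.419, 0.0], [0.419, 0.908, 0.0], [-0.0, 0.0, -1.0]]
wrist_force: [-0.5, 1.1, 0.1]
width: 0.0877
grasp_force: 0.0
```

drive_tool(
  commands=[
    [0,0,0,-0.04,-0.019,0,0.06],
    [0,0,0,-0.04,-0.019,0,0.06],
    [0,0,0,-0.04,-0.019,0,0.06],
    [0,0,0,-0.04,-0.019,0,0.06],
    [0,0,0,-0.04,-0.019,0,0.06],
  ],
)

```text
time_s: 1.95
tcp_pos: [0.5675, 0.2711, 0.2229]
orientation: [[-0.908, 0.419, 0.0], [0.419, 0.908, 0.0], [-0.0, 0.0, -1.0]]
wrist_force: [0.5, 0.4, 0.2]
width: 0.0599
grasp_force: 0.0
```

drive_tool(
  commands=[
    [0,0,6.4,0,0,0,0.06],
    [0,0,6.4,0,0,0,0.06],
    [0,0,6.4,0,0,0,0.06],
    [0,0,6.4,0,0,0,0.06],
    [0,0,6.4,0,0,0,0.06],
  ],
)

```text
time_s: 2.45
tcp_pos: [0.5666, 0.2726, 0.2227]
orientation: [[-0.544, 0.839, 0.0], [0.839, 0.544, 0.0], [0.0, 0.0, -1.0]]
wrist_force: [0.1, -0.7, -0.6]
width: 0.0602
grasp_force: 0.0
```

drive_tool(
  commands=[
    [0,0,6.4,0,0,0,0.06],
    [0,0,6.4,0,0,0,0.06],
    [0,0,6.4,0,0,0,0.06],
    [0,0,6.4,0,0,0,0.06],
    [0,0,6.4,0,0,0,0.06],
  ],
)

```text
time_s: 2.95
tcp_pos: [0.5665, 0.2726, 0.2227]
orientation: [[-0.016, 1.0, 0.0], [1.0, 0.016, 0.0], [0.0, 0.0, -1.0]]
wrist_force: [0.0, 0.3, 0.3]
width: 0.0597
grasp_force: 0.0
```

```bash
python3 - <<'E'
from h import *
s=arm.state();print(s['tcp_pos'],s['orientation'],s['time_s'],s['wrist_force'],s['width'],s['joint_pos'])
C=cam("wrist");p=viewer.snapshot("wrist");cv2.imwrite("pics/w1.png",p[:,:,::-1])
for d in viewer.outline_of("wrist","sensor_mid")[:3]:
    m=d['pixels'];ys,xs=np.nonzero(m);print(d['conf'],d['at'],m.sum())
    P=np.array([bp(C,(a,b),0.042)[:2] for a,b in zip(ys,xs)])
    print(cv2.minAreaRect(P.astype(np.float32)*1000))
E
```

```text
[0.5665 0.2726 0.2227] [[-0.0165  0.9999  0.    ]
 [ 0.9999  0.0165  0.0002]
 [ 0.0002  0.     -1.    ]] 2.95 [0.0355 0.3325 0.2599] 0.05967245769170069 [-0.8331  0.4172  0.3846  1.693  -0.1748  1.0652 -0.3769]
0.67 [53.2, 223.4] 4999
((489.7921447753906, 394.2226257324219), (27.544967651367188, 105.1852798461914), 86.28763580322266)
0.67 [300.3, 47.2] 3097
((332.41400146484375, 193.54867553710938), (102.09577178955078, 29.546531677246094), 8.157681465148926)
0.64 [235.4, 318.1] 4124
((565.1307983398438, 252.93699645996094), (28.753931045532227, 115.43247985839844), 0.30977219343185425)
```

View pics/w1.png

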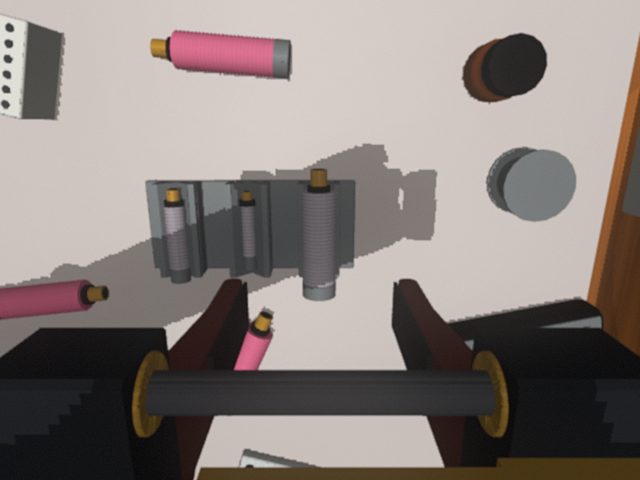

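drive_tool(
  commands=[
    [0,0,0,0.002,-0.0015,0.045,0.06],
    [0,0,0,0,0,0.045,0.06],
    [0,0,0,0,0,0.04,0.06],
    [0,0,0,0,0,0.03,0.06],
    [0,0,0,0,0,0.02,0.06],
  ],
)

```text
time_s: 3.55
tcp_pos: [0.5637, 0.274, 0.0401]
orientation: [[-0.025, 1.0, -0.003], [1.0, 0.025, -0.001], [-0.001, -0.003, -1.0]]
wrist_force: [0.6, 0.4, -0.5]
width: 0.0598
grasp_force: 0.0
```

drive_tool(
  commands=[
    [0,0,0,0,0,0.01,0.06],
    [0,0,0,0,0,0,0.04],
    [0,0,0,0,0,0,0.02],
    [0,0,0,0,0,0,0.02],
    [0,0,0,0,0,0,0.02],
  ],
  grip_force=20,
)

```text
time_s: 4.05
tcp_pos: [0.5658, 0.2749, 0.0339]
orientation: [[-0.021, 1.0, 0.002], [1.0, 0.021, 0.001], [0.001, 0.002, -1.0]]
wrist_force: [-0.3, 0.0, -0.9]
width: 0.0317
grasp_force: 0.0
```

drive_tool(
  commands=[
    [0,0,0,0,0,0,0.04],
    [0,0,0,0,0,0.002,0.04],
    [0,0,0,0,0,0,0.02],
    [0,0,0,0,0,0,0.02],
    [0,0,0,0,0,0,0.02],
  ],
  grip_force=20,
)

```text
time_s: 4.55
tcp_pos: [0.5652, 0.2745, 0.0307]
orientation: [[-0.021, 1.0, 0.0], [1.0, 0.021, 0.0], [0.0, 0.0, -1.0]]
wrist_force: [0.3, 0.4, -0.9]
width: 0.0298
grasp_force: 20.0
```

drive_tool(
  commands=[
    [0,0,0,0,0,0,0.02],
    [0,0,0,0,0,0,0.02],
    [0,0,0,0,0,-0.005,0.02],
    [0,0,0,0,0,-0.01,0.02],
    [0,0,0,0,0,0,0.02],
  ],
)

```text
time_s: 5.05
tcp_pos: [0.5657, 0.2748, 0.0472]
orientation: [[-0.021, 1.0, 0.002], [1.0, 0.021, 0.001], [0.001, 0.002, -1.0]]
wrist_force: [0.7, -0.5, -1.5]
width: 0.0296
grasp_force: 20.0
```

drive_tool(
  commands=[
    [0,0,0,0,0,-0.02,0.02],
    [0,0,0,0,0,-0.03,0.02],
    [0,0,0,0,0,-0.03,0.02],
    [0,0,0,0,0,-0.03,0.02],
    [0,0,0,0,0,-0.015,0.02],
  ],
)

```text
time_s: 5.55
tcp_pos: [0.566, 0.2749, 0.1735]
orientation: [[-0.021, 1.0, 0.003], [1.0, 0.021, 0.002], [0.002, 0.003, -1.0]]
wrist_force: [-0.4, 0.9, -2.6]
width: 0.0293
grasp_force: 20.0
```

drive_tool(
  commands=[
    [0,0,0,-0.02,-0.0042,0,0.02],
    [0,0,0,-0.036,-0.0074,0,0.02],
    [0,0,0,-0.036,-0.0074,0,0.02],
    [0,0,0,-0.036,-0.0074,0,0.02],
    [0,0,0,-0.036,-0.0074,0,0.02],
  ],
)

```text
time_s: 6.05
tcp_pos: [0.5326, 0.1068, 0.1691]
orientation: [[-0.02, 1.0, -0.003], [1.0, 0.02, -0.001], [-0.001, -0.003, -1.0]]
wrist_force: [-0.3, 0.3, -1.7]
width: 0.0298
grasp_force: 20.0
```

drive_tool(
  commands=[
    [0,0,0,-0.036,-0.0074,0,0.02],
    [0,0,0,-0.036,-0.0074,0,0.02],
    [0,0,0,-0.036,-0.0074,0,0.02],
    [0,0,0,-0.036,-0.0074,0,0.02],
    [0,0,0,-0.036,-0.0074,0,0.02],
  ],
)

```text
time_s: 6.55
tcp_pos: [0.4988, -0.0732, 0.1692]
orientation: [[-0.02, 1.0, -0.003], [1.0, 0.02, -0.0], [-0.0, -0.003, -1.0]]
wrist_force: [0.8, 0.1, -2.0]
width: 0.0294
grasp_force: 20.0
```

drive_tool(
  commands=[
    [0,0,4.1,-0.02,-0.0042,0,0.02],
    [0,0,4.1,0,0,0,0.02],
    [0,0,4.1,0,0,0,0.02],
    [0,0,4.1,0,0,0,0.02],
    [0,0,0,0,0,0,0.02],
  ],
)

```text
time_s: 7.05
tcp_pos: [0.4967, -0.0908, 0.1697]
orientation: [[0.265, 0.964, -0.002], [0.964, -0.265, 0.0], [-0.0, -0.002, -1.0]]
wrist_force: [-0.0, -0.3, -1.4]
width: 0.0296
grasp_force: 20.0
```

```bash
python3 - <<'E'
from h import *
s=arm.state();print(s['tcp_pos'],s['orientation'],s['time_s'],s['wrist_force'],s['width'],s['joint_pos'])
p=viewer.snapshot("wrist");cv2.imwrite("pics/w2.png",p[:,:,::-1])
C=cam("wrist");print(C)
E
```

```text
[ 0.4967 -0.0908  0.1697] [[ 0.265   0.9642 -0.0018]
 [ 0.9642 -0.265   0.    ]
 [-0.0004 -0.0017 -1.    ]] 7.05 [-0.0492 -0.277  -1.3699] 0.029640884708720016 [-0.4047  0.2876  0.5535  2.0381 -0.1964  0.8684 -0.0099]
(array([[421.7567,   0.    , 319.8814],
       [  0.    , 421.7567, 238.9885],
       [  0.    ,   0.    ,   1.    ]]), array([[ 0.9649, -0.2626, -0.0025],
       [-0.2524, -0.9299,  0.2674],
       [-0.0725, -0.2574, -0.9636]]), array([-0.5029,  0.0227,  0.3509]))
```

View pics/w2.png

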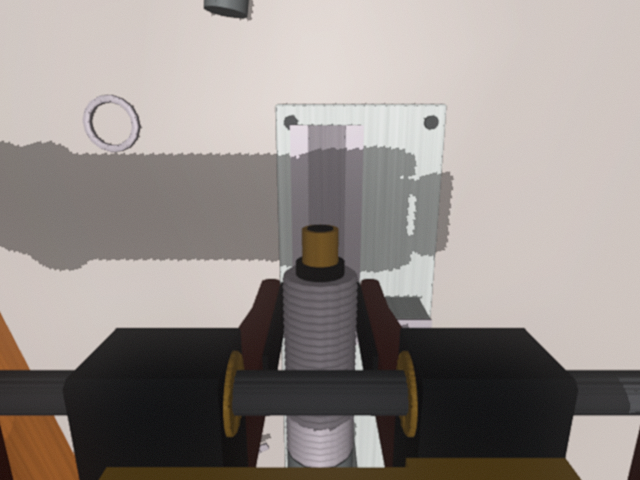

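```bash
python3 - <<'E'
from h import *
C=cam("wrist");s=arm.state();T=s['tcp_pos'];R=s['orientation']
a=bp(C,(125,290),.037);b=bp(C,(125,363),.037);c=bp(C,(270,290.5),.037);d=bp(C,(270,359.5),.037)
print(a,b,np.linalg.norm(a-b),c,d,np.linalg.norm(c-d))
e=(a+b)/2;f=(c+d)/2;x=f-e;x/=np.linalg.norm(x);yw=np.degrees(np.arctan2(x[1],x[0]));print("yaw",yw,"groove",e+.115*x)
for dz in [-.003,0,.003]:
  for L in [.027,.03,.033]:
    P=T+R[:,0]*L;print(dz,L,pr(C,P+[0,0,.006+dz+.007]),pr(C,P+[0,0,.006+dz-.007]), pr(C,T+R[:,0]*(L-.018)+[0,0,.006+dz+.007]))
# hole positions
for q in [(122,291),(122,431)]: print(bp(C,q,.008))
E
```

```text
[ 0.4958 -0.0171  0.037 ] [ 0.5432 -0.03    0.037 ] 0.049089139021724834 [ 0.4671 -0.1164  0.037 ] [ 0.5163 -0.1297  0.037 ] 0.05091914405356188
yaw -105.59964013264549 groove [ 0.4885 -0.1343  0.037 ]
-0.003 0.027 [248.9254 319.6519] [238.9179 319.7556] [293.6555 319.6727]
-0.003 0.03 [241.2039 319.6483] [231.7608 319.7528] [286.3852 319.6693]
-0.003 0.033 [233.4031 319.6447] [224.536 319.75 ] [279.0424 319.6659]
0 0.027 [251.2968 319.6274] [240.9273 319.7348] [296.7656 319.6493]
0 0.03 [243.4427 319.6236] [233.6562 319.7318] [289.3787 319.6457]
0 0.033 [235.5064 319.6198] [226.3153 319.7289] [281.9167 319.6421]
0.003 0.027 [253.7584 319.6019] [243.0069 319.7133] [299.9905 319.625 ]
0.003 0.03 [245.7671 319.5979] [235.6183 319.7101] [292.4831 319.6212]
0.003 0.033 [237.6906 319.5938] [228.1573 319.707 ] [284.8982 319.6174]
[ 0.4951 -0.0149  0.008 ]
[ 0.5947 -0.042   0.008 ]
```

drive_tool(
  commands=[
    [0,0,0,0,0.003,0.02,0.02],
    [0,0,0,0,0,0.03,0.02],
    [0,0,0,0,0,0.03,0.02],
    [0,0,0,0,0,0.02,0.02],
    [0,0,0,0,0,0.01,0.02],
  ],
)

```text
time_s: 7.6
tcp_pos: [0.4991, -0.0915, 0.0586]
orientation: [[0.261, 0.965, -0.003], [0.965, -0.261, 0.0], [-0.001, -0.003, -1.0]]
wrist_force: [-0.1, -0.2, -1.4]
width: 0.0293
grasp_force: 20.0
```

drive_tool(
  commands=[
    [0,0,0,0,0,0.01,0.02],
    [0,0,0,0,0,0.005,0.02],
    [0,0,0,0,0,0.002,0.02],
    [0,0,0,0,0,0,0.02],
    [0,0,0,0,0,0,0.02],
  ],
)

```text
time_s: 8.1
tcp_pos: [0.501, -0.0918, 0.0442]
orientation: [[0.262, 0.965, 0.001], [0.965, -0.262, 0.0], [0.0, 0.001, -1.0]]
wrist_force: [-0.2, -1.2, -1.1]
width: 0.0298
grasp_force: 20.0
```

```bash
python3 - <<'E'
from h import *
s=arm.state();print(s['tcp_pos'],s['orientation'],s['time_s'],s['wrist_force'],s['width'],s['torque'])
p=viewer.snapshot("scene")[130:310,130:350]
cv2.imwrite("pics/s3.png",cv2.resize(p,None,fx=3.3,fy=3.3,interpolation=cv2.INTER_CUBIC)[:,:,::-1])
E
```

```text
[ 0.501  -0.0918  0.0442] [[ 0.2621  0.965   0.0012]
 [ 0.965  -0.2621  0.0001]
 [ 0.0004  0.0011 -1.    ]] 8.1 [-0.2054 -1.1559 -1.1025] 0.029780846356597987 [-0.0274  0.0526 -0.0233]
```

View pics/s3.png

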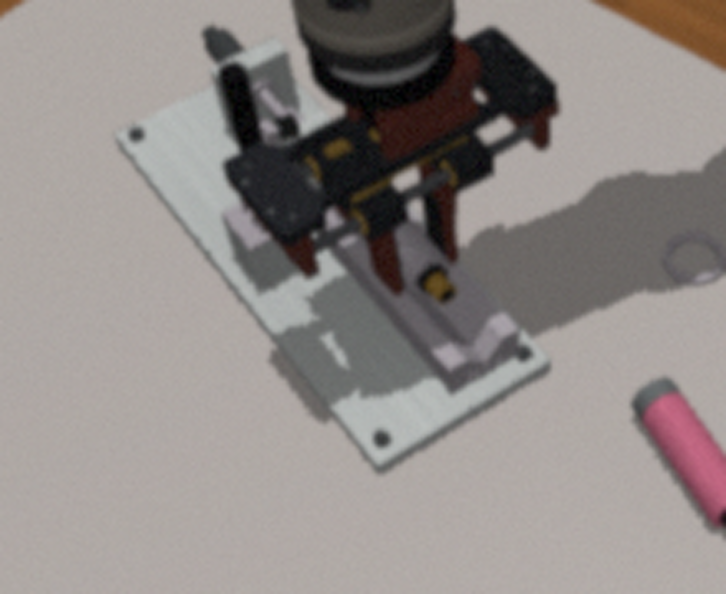

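drive_tool(
  commands=[
    [0,0,0,0,0,0.0015,0.02],
    [0,0,0,0,0,0.0015,0.02],
    [0,0,0,0,0,0,0.02],
    [0,0,0,0,0,0,0.02],
    [0,0,0,0,0,0,0.02],
  ],
)

```text
time_s: 8.65
tcp_pos: [0.5005, -0.0918, 0.0407]
orientation: [[0.262, 0.965, -0.0], [0.965, -0.262, -0.0], [-0.0, -0.0, -1.0]]
wrist_force: [0.2, 0.3, -2.1]
width: 0.0297
grasp_force: 20.0
```

drive_tool(
  commands=[
    [0,0,0,0,0,0.001,0.02],
    [0,0,0,0,0,0,0.02],
    [0,0,0,0,0,0,0.034],
    [0,0,0,0,0,0,0.05],
    [0,0,0,0,0,0,0.06],
  ],
)

```text
time_s: 9.15
tcp_pos: [0.5007, -0.0918, 0.0398]
orientation: [[0.262, 0.965, 0.0], [0.965, -0.262, 0.0], [0.0, 0.0, -1.0]]
wrist_force: [-0.1, -1.2, -0.7]
width: 0.0463
grasp_force: 0.0
```

drive_tool(
  commands=[
    [0,0,0,0,0,0,0.06],
    [0,0,0,0,0,0,0.06],
    [0,0,0,0,0,-0.02,0.06],
    [0,0,0,0,0,-0.04,0.06],
    [0,0,0,0,0,-0.04,0.06],
  ],
)

```text
time_s: 9.65
tcp_pos: [0.4998, -0.0919, 0.1403]
orientation: [[0.262, 0.965, -0.002], [0.965, -0.262, -0.0], [-0.001, -0.002, -1.0]]
wrist_force: [0.5, -0.7, 0.3]
width: 0.0601
grasp_force: 0.0
```

drive_tool(
  commands=[
    [0,0,0,0.04,0,-0.02,0.03],
    [0,0,0,0.04,0,0,0],
    [0,0,0,0,0,0,0],
    [0,0,0,0,0,0,0],
    [0,0,0,0,0,0,0],
  ],
)

```text
time_s: 10.15
tcp_pos: [0.5209, -0.0157, 0.1593]
orientation: [[0.263, 0.965, -0.001], [0.965, -0.263, -0.001], [-0.001, -0.001, -1.0]]
wrist_force: [-0.0, -0.3, -0.3]
width: 0.0235
grasp_force: 0.0
```

```bash
python3 - <<'E'
from h import *
s=arm.state();print(s['tcp_pos'],s['orientation'],s['time_s'],s['wrist_force'],s['width'])
a=viewer.snapshot("wrist");C=cam("wrist");b=viewer.snapshot("top")[170:310,360:600]
b=cv2.resize(b,None,fx=2.2,fy=2.2,interpolation=cv2.INTER_CUBIC)
a=a[:,60:]
o=np.zeros((480,580+220,3),np.uint8)
cv2.imwrite("pics/w4.png",a[:,:,::-1]);cv2.imwrite("pics/t4.png",b[:,:,::-1])
c=np.vstack([cv2.resize(a,(400,331)),np.pad(b[:269],((0,0),(0,0),(0,0)))[:269,:400]]);cv2.imwrite("pics/c4.png",c[:,:,::-1])
E
```

```text
[ 0.5209 -0.0157  0.1593] [[ 0.2634  0.9647 -0.0009]
 [ 0.9647 -0.2634 -0.0006]
 [-0.0008 -0.0007 -1.    ]] 10.15 [-0.0433 -0.3446 -0.2983] 0.02348423734519091
```

View pics/c4.png

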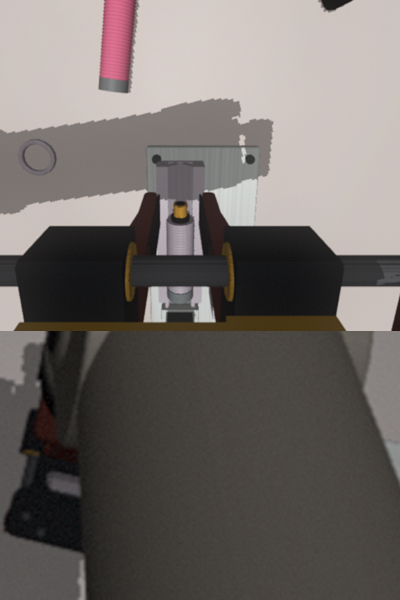

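drive_tool(
  commands=[
    [0,0,0,0,0,0.03,0],
    [0,0,0,0,0,0.03,0],
    [0,0,0,0,0,0.03,0],
    [0,0,0,0,0,0.02,0],
    [0,0,0,0,0,0.005,0],
  ],
)

```text
time_s: 10.75
tcp_pos: [0.5196, -0.0158, 0.0426]
orientation: [[0.264, 0.965, -0.004], [0.965, -0.264, -0.001], [-0.002, -0.004, -1.0]]
wrist_force: [0.2, -0.9, 0.4]
width: 0.0004
grasp_force: 0.0
```

drive_tool(
  commands=[
    [0,0,0,-0.01,0,0,0],
    [0,0,0,-0.01,0,0,0],
    [0,0,0,-0.01,0,0,0],
    [0,0,0,0,0,0,0],
    [0,0,0,0,0,0,0],
  ],
)

```text
time_s: 11.25
tcp_pos: [0.5139, -0.044, 0.0453]
orientation: [[0.263, 0.965, 0.001], [0.965, -0.263, 0.0], [0.001, 0.001, -1.0]]
wrist_force: [-0.6, -0.2, -0.3]
width: 0.0007
grasp_force: 0.0
```

drive_tool(
  commands=[
    [0,0,0,0,0,0.002,0],
    [0,0,0,-0.005,0,0,0],
    [0,0,0,-0.005,0,0,0],
    [0,0,0,-0.005,0,0,0],
    [0,0,0,-0.003,0,0,0],
  ],
)

```text
time_s: 11.75
tcp_pos: [0.5087, -0.0614, 0.0426]
orientation: [[0.263, 0.965, -0.0], [0.965, -0.263, -0.0], [-0.0, -0.0, -1.0]]
wrist_force: [0.1, 1.6, -0.1]
width: 0.0006
grasp_force: 0.6
```

drive_tool(
  commands=[
    [0,0,0,-0.003,0,0,0],
    [0,0,0,-0.003,0,0,0],
    [0,0,0,-0.002,0,0,0],
    [0,0,0,0,0,0,0],
    [0,0,0,0,0,0,0],
  ],
)

```text
time_s: 12.25
tcp_pos: [0.5068, -0.0689, 0.0427]
orientation: [[0.262, 0.965, 0.0], [0.965, -0.262, -0.0], [-0.0, 0.0, -1.0]]
wrist_force: [-0.7, -0.1, -0.7]
width: 0.0001
grasp_force: 0.0
```

```bash
python3 - <<'E'
from h import *
s=arm.state();print(s['tcp_pos'],s['time_s'],s['wrist_force'])
C=cam("wrist");p=viewer.snapshot("wrist");q=viewer.snapshot("scene")
a=cv2.resize(q[120:280,130:330],None,fx=2.4,fy=2.4,interpolation=cv2.INTER_CUBIC)
c=np.hstack([cv2.resize(p[160:,140:500],(360,320)),a[:320,:440]]);cv2.imwrite("pics/c5.png",c[:,:,::-1])
cv2.imwrite("pics/w5.png",p[:,:,::-1])
E
```

```text
[ 0.5068 -0.0689  0.0427] 12.25 [-0.7041 -0.1358 -0.7265]
```

View pics/c5.png

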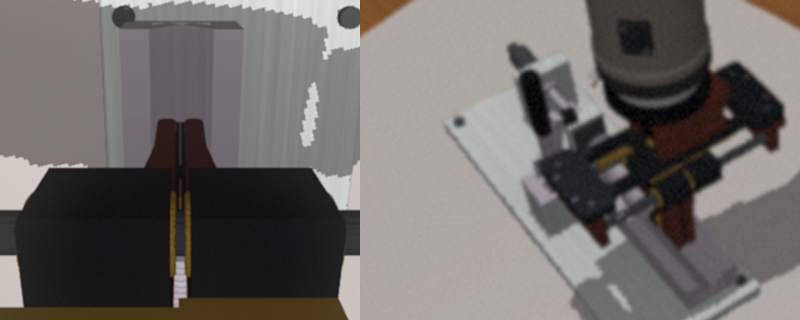

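drive_tool(
  commands=[
    [0,0,0,-0.001,0,0,0],
    [0,0,0,-0.001,0,0,0],
    [0,0,0,-0.001,0,0,0],
    [0,0,0,-0.001,0,0,0],
    [0,0,0,0,0,0,0],
  ],
)

```text
time_s: 12.85
tcp_pos: [0.5058, -0.0726, 0.0427]
orientation: [[0.262, 0.965, 0.0], [0.965, -0.262, 0.0], [0.0, 0.0, -1.0]]
wrist_force: [-0.2, 1.7, 0.1]
width: 0.0008
grasp_force: 0.7
```

drive_tool(
  commands=[
    [0,0,0,-0.001,0,0,0],
    [0,0,0,-0.001,0,0,0],
    [0,0,0,-0.001,0,0,0],
    [0,0,0,-0.001,0,0,0],
    [0,0,0,0,0,0,0],
  ],
)

```text
time_s: 13.35
tcp_pos: [0.5047, -0.0766, 0.0427]
orientation: [[0.262, 0.965, 0.0], [0.965, -0.262, -0.0], [-0.0, 0.0, -1.0]]
wrist_force: [0.1, 0.6, 0.5]
width: 0.0005
grasp_force: 0.6
```

drive_tool(
  commands=[
    [0,0,0,-0.001,0,0,0],
    [0,0,0,-0.001,0,0,0],
    [0,0,0,0,0,0,0],
    [0,0,0,0,0,0,0],
    [0,0,0,0,0,0,0],
  ],
)

```text
time_s: 13.85
tcp_pos: [0.5042, -0.0784, 0.0427]
orientation: [[0.262, 0.965, 0.0], [0.965, -0.262, -0.0], [-0.0, 0.0, -1.0]]
wrist_force: [-0.3, 0.4, 0.5]
width: 0.0006
grasp_force: 0.5
```

drive_tool(
  commands=[
    [0,0,0,-0.0005,0,0,0],
    [0,0,0,-0.0005,0,0,0],
    [0,0,0,-0.0005,0,0,0],
    [0,0,0,0,0,0,0],
    [0,0,0,0,0,0,0],
  ],
)

```text
time_s: 14.35
tcp_pos: [0.5038, -0.0797, 0.0427]
orientation: [[0.262, 0.965, 0.0], [0.965, -0.262, 0.0], [0.0, 0.0, -1.0]]
wrist_force: [0.4, 2.8, 0.8]
width: 0.0003
grasp_force: 1.0
```

drive_tool(
  commands=[
    [0,0,0,-0.0005,0,0,0],
    [0,0,0,-0.0005,0,0,0],
    [0,0,0,0,0,0,0],
    [0,0,0,0,0,0,0],
    [0,0,0,0,0,0,0],
  ],
)

```text
time_s: 14.85
tcp_pos: [0.5036, -0.0808, 0.0427]
orientation: [[0.262, 0.965, 0.0], [0.965, -0.262, -0.0], [-0.0, 0.0, -1.0]]
wrist_force: [-0.1, 1.3, 0.4]
width: 0.0003
grasp_force: 0.9
```

Still sliding at about 1–2 N; continue in small steps.

drive_tool(
  commands=[
    [0,0,0,-0.0005,0,0,0],
    [0,0,0,-0.0005,0,0,0],
    [0,0,0,0,0,0,0],
    [0,0,0,0,0,0,0],
    [0,0,0,0,0,0,0],
  ],
)

```text
time_s: 15.35
tcp_pos: [0.5033, -0.0817, 0.0426]
orientation: [[0.262, 0.965, -0.0], [0.965, -0.262, -0.0], [-0.0, -0.0, -1.0]]
wrist_force: [0.3, 2.5, 0.6]
width: 0.0005
grasp_force: 0.9
```

drive_tool(
  commands=[
    [0,0,0,-0.0005,0,0,0],
    [0,0,0,-0.0005,0,0,0],
    [0,0,0,0,0,0,0],
    [0,0,0,0,0,0,0],
    [0,0,0,0,0,0,0],
  ],
)

```text
time_s: 15.85
tcp_pos: [0.503, -0.0827, 0.0426]
orientation: [[0.262, 0.965, -0.0], [0.965, -0.262, -0.0], [-0.0, -0.0, -1.0]]
wrist_force: [1.6, 1.1, 0.5]
width: 0.0004
grasp_force: 0.9
```

drive_tool(
  commands=[
    [0,0,0,-0.0005,0,0,0],
    [0,0,0,-0.0005,0,0,0],
    [0,0,0,-0.0005,0,0,0],
    [0,0,0,0,0,0,0],
    [0,0,0,0,0,0,0],
  ],
)

```text
time_s: 16.35
tcp_pos: [0.5026, -0.0841, 0.0426]
orientation: [[0.262, 0.965, -0.0], [0.965, -0.262, -0.0], [-0.0, -0.0, -1.0]]
wrist_force: [0.5, 1.6, 1.3]
width: 0.0004
grasp_force: 1.0
```

drive_tool(
  commands=[
    [0,0,0,-0.0005,0,0,0],
    [0,0,0,-0.0005,0,0,0],
    [0,0,0,0,0,0,0],
    [0,0,0,0,0,0,0],
    [0,0,0,0,0,0,0],
  ],
)

```text
time_s: 16.85
tcp_pos: [0.5025, -0.0845, 0.0427]
orientation: [[0.262, 0.965, 0.0], [0.965, -0.262, 0.001], [0.001, -0.0, -1.0]]
wrist_force: [2.1, 4.8, 0.2]
width: 0.0007
grasp_force: 2.6
```

```bash
python3 - <<'E'
from h import *
s=arm.state();print(s['tcp_pos'],s['time_s'],s['wrist_force'],s['torque'])
q=viewer.snapshot("scene");cv2.imwrite("pics/s6.png",q[:,:,::-1])
print([(viewer.snapshot("scene") is not None, arm.state()['wrist_force']) for _ in range(4)])
a=cv2.resize(q[120:240,140:300],None,fx=5,fy=5,interpolation=cv2.INTER_CUBIC);cv2.imwrite("pics/c6.png",a[:,:,::-1])
E
```

```text
[ 0.5025 -0.0845  0.0427] 16.85 [2.1008 4.779  0.2185] [ 1.0709 -0.218   0.0016]
[(True, array([1.2548, 5.2237, 0.489 ])), (True, array([0.5012, 6.0756, 1.0116])), (True, array([ 1.2078,  5.0929, -0.6759])), (True, array([0.6666, 4.9237, 0.9208]))]
```

View pics/c6.png

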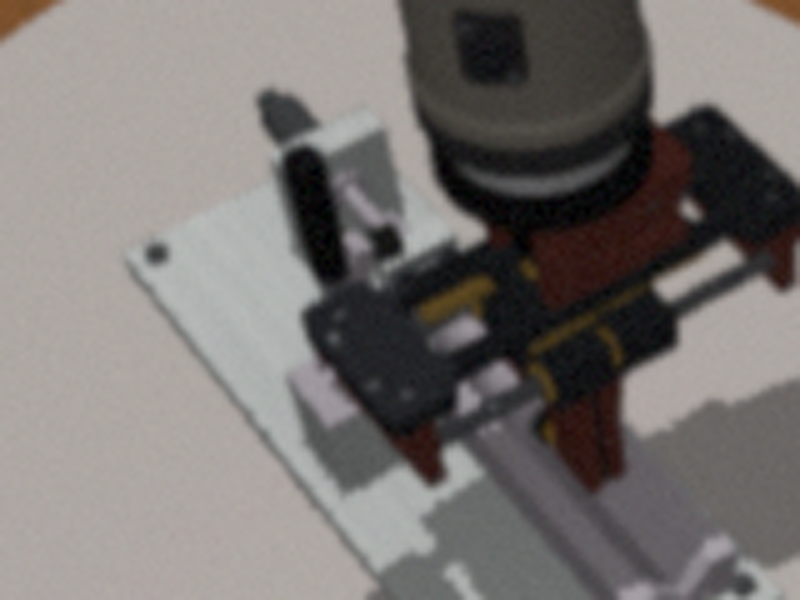

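drive_tool(
  commands=[
    [0,0,0,-0.0002,0,0,0],
    [0,0,0,0,0,0,0],
    [0,0,0,0,0,0,0],
    [0,0,0,0,0,0,0],
    [0,0,0,0,0,0,0],
  ],
)

```text
time_s: 17.6
tcp_pos: [0.5025, -0.0845, 0.0427]
orientation: [[0.262, 0.965, 0.0], [0.965, -0.262, 0.001], [0.001, -0.0, -1.0]]
wrist_force: [1.5, 5.4, 1.3]
width: 0.0008
grasp_force: 2.8
```

drive_tool(
  commands=[
    [0,0,0,0,0,0,0],
    [0,0,0,0,0,0,0],
    [0,0,0,0,0,0,0],
    [0,0,0,0,0,0,0],
    [0,0,0,0,0,0,0],
  ],
)

```text
time_s: 18.1
tcp_pos: [0.5025, -0.0845, 0.0427]
orientation: [[0.262, 0.965, 0.0], [0.965, -0.262, 0.001], [0.001, -0.0, -1.0]]
wrist_force: [3.2, 6.2, 0.8]
width: 0.0007
grasp_force: 2.8
```

drive_tool(
  commands=[
    [0,0,0,0,0,0,0],
    [0,0,0,0,0,0,0],
    [0,0,0,0,0,0,0],
    [0,0,0,0,0,0,0],
    [0,0,0,0,0,0,0],
  ],
)

```text
time_s: 18.6
tcp_pos: [0.5025, -0.0845, 0.0427]
orientation: [[0.262, 0.965, 0.0], [0.965, -0.262, 0.001], [0.001, -0.0, -1.0]]
wrist_force: [1.9, 6.2, 0.3]
width: 0.0004
grasp_force: 2.8
```

drive_tool(
  commands=[
    [0,0,0,0.002,0,0,0],
    [0,0,0,0.005,0,0,0],
    [0,0,0,0.005,0,0,0],
    [0,0,0,0,0,-0.03,0],
    [0,0,0,0,0,-0.04,0],
  ],
)

```text
time_s: 19.1
tcp_pos: [0.5038, -0.0735, 0.1119]
orientation: [[0.262, 0.965, -0.005], [0.965, -0.262, -0.001], [-0.002, -0.004, -1.0]]
wrist_force: [0.0, 0.6, 1.0]
width: 0.0006
grasp_force: 0.0
```

drive_tool(
  commands=[
    [0,0,0,0,0,-0.04,0],
    [0,0,0,0,0,-0.04,0],
    [0,0,0,0,0,-0.04,0],
    [0,0,0,0,0,-0.017,0],
    [0,0,0,-0.01,0.001,0,0],
  ],
)

```text
time_s: 19.6
tcp_pos: [0.5056, -0.0828, 0.252]
orientation: [[0.26, 0.966, 0.005], [0.966, -0.26, 0.001], [0.002, 0.005, -1.0]]
wrist_force: [0.1, 0.7, -0.4]
width: 0.0005
grasp_force: 0.0
```

drive_tool(
  commands=[
    [0,0,0,-0.03,0.006,0,0],
    [0,0,0,-0.03,0.006,0,0],
    [0,0,0,-0.03,0.006,0,0],
    [0,0,0,-0.003,0.002,0,0],
    [0,0,0,0,0,0,0],
  ],
)

```text
time_s: 20.1
tcp_pos: [0.4977, -0.1796, 0.2484]
orientation: [[0.265, 0.964, -0.002], [0.964, -0.265, -0.0], [-0.001, -0.002, -1.0]]
wrist_force: [0.2, 0.2, -0.1]
width: 0.0002
grasp_force: 0.0
```

```bash
cat > gf.py <<'E'
from h import *
def show():
    s=arm.state();d=np.array(s['tcp_pos'])-[.4876,-.1347,0];gx=np.array([-.2647,-.9643,0]);gy=np.array([.9643,-.2647,0])
    print("g",d@gx,d@gy,d[2],"F",np.array(s['wrist_force'])@gx,np.array(s['wrist_force'])@gy,s['wrist_force'][2],s['time_s'])
E
python3 - <<'E'
from gf import *
show();C=cam("wrist");p=viewer.snapshot("wrist");q=viewer.snapshot("scene")
a=cv2.resize(q[100:250,130:300],None,fx=2.6,fy=2.6,interpolation=cv2.INTER_CUBIC)
c=np.hstack([cv2.resize(p[180:,140:500],(358,300)),a[:300,:442]]);c=np.vstack([c,np.zeros((0,800,3),np.uint8)]);cv2.imwrite("pics/c7.png",c[:,:,::-1])
for n in ["clamp_grip","clamp_hinge"]: print([(d['at'],d['conf']) for d in viewer.search_frame("scene",n)[:2]])
g=[.4876,-.1347]
S=cam("scene")
for th in [1.4,1.5,1.6]:
    y=.056+.085*np.cos(th)-.004*np.sin(th);print(th,pr(S,[g[0]-.2647*.038+.9643*y,g[1]-.9643*.038-.2647*y,.072+.085*np.sin(th)]))
E
```

```text
g 0.040611684453460195 0.021624476551996757 0.2483954621289361 F -0.27214607320418815 0.11447693019536295 -0.13198459071136487 20.1
[([167.4, 203.0], 0.55)]
[([209.4, 225.7], 0.58)]
1.4 [160.0259 193.7954]
1.5 [157.6244 197.7762]
1.6 [155.5639 201.836 ]
```

View pics/c7.png

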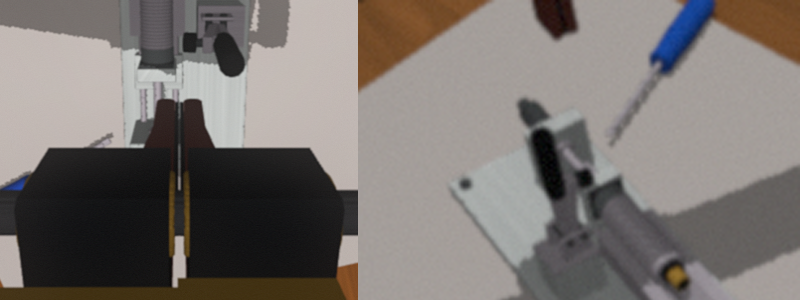

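drive_tool(
  commands=[
    [0,0,0,0.002,0,0.03,0],
    [0,0,0,0,0,0.03,0],
    [0,0,0,0,0,0.02,0],
    [0,0,0,0,0,0.011,0],
    [0,0,0,0,0,0,0],
  ],
)

```text
time_s: 20.8
tcp_pos: [0.4986, -0.1756, 0.1575]
orientation: [[0.261, 0.965, -0.003], [0.965, -0.261, 0.0], [-0.0, -0.003, -1.0]]
wrist_force: [-0.3, -1.1, 0.6]
width: 0.0004
grasp_force: 0.0
```

drive_tool(
  commands=[
    [0,0,0,0,0.004,0,0],
    [0,0,0,0,0.004,0,0],
    [0,0,0,0,0.004,0,0],
    [0,0,0,0,0.003,0,0],
    [0,0,0,0,0,0,0],
  ],
)

```text
time_s: 21.3
tcp_pos: [0.514, -0.1807, 0.1589]
orientation: [[0.262, 0.965, 0.0], [0.965, -0.262, 0.0], [0.0, 0.0, -1.0]]
wrist_force: [-0.2, -0.1, 0.9]
width: 0.0006
grasp_force: 0.3
```

drive_tool(
  commands=[
    [0,0,0,0,0.003,0,0],
    [0,0,0,0,0.003,0,0],
    [0,0,0,0,0.003,0,0],
    [0,0,0,0,0.003,0,0],
    [0,0,0,0,0,0,0],
  ],
)

```text
time_s: 21.8
tcp_pos: [0.5259, -0.1839, 0.1587]
orientation: [[0.262, 0.965, 0.001], [0.965, -0.262, -0.0], [-0.0, 0.001, -1.0]]
wrist_force: [-2.2, 1.0, 1.9]
width: 0.0007
grasp_force: 0.9
```

```bash
python3 -c "
from gf import *
show()"
```

```text
g 0.03733447516922041 0.049989044623327 0.1586870512293661 F -0.407535518550864 -2.349946470958921 1.8906212619750804 21.8
```

drive_tool(
  commands=[
    [0,0,0,0,0.0032,0.0004,0],
    [0,0,0,0,0.0032,0.0005,0],
    [0,0,0,0,0.0032,0.0006,0],
    [0,0,0,0,0.003,0.0008,0],
    [0,0,0,0,0.003,0.0008,0],
  ],
)

```text
time_s: 22.3
tcp_pos: [0.5409, -0.1879, 0.1556]
orientation: [[0.262, 0.965, 0.001], [0.965, -0.262, -0.0], [0.0, 0.001, -1.0]]
wrist_force: [-3.0, 0.7, 4.0]
width: 0.0006
grasp_force: 1.9
```

drive_tool(
  commands=[
    [0,0,0,0,0.005,0.0015,0],
    [0,0,0,0,0.005,0.0017,0],
    [0,0,0,0,0.005,0.002,0],
    [0,0,0,0,0.0045,0.0021,0],
    [0,0,0,0,0.0043,0.0023,0],
  ],
)

```text
time_s: 22.8
tcp_pos: [0.5644, -0.1943, 0.146]
orientation: [[0.262, 0.965, 0.001], [0.965, -0.262, -0.0], [-0.0, 0.001, -1.0]]
wrist_force: [-1.4, 0.3, 4.7]
width: 0.0008
grasp_force: 2.0
```

```bash
python3 - <<'E'
from gf import *
show();q=viewer.snapshot("scene")
a=cv2.resize(q[80:250,120:300],None,fx=2.6,fy=2.6,interpolation=cv2.INTER_CUBIC);cv2.imwrite("pics/c8.png",a[:,:,::-1])
E
```

```text
g 0.03716563093545215 0.08980371106587529 0.14599637676790775 F 0.10491973662927745 -1.4285140949064712 4.737759621531781 22.8
```

View pics/c8.png

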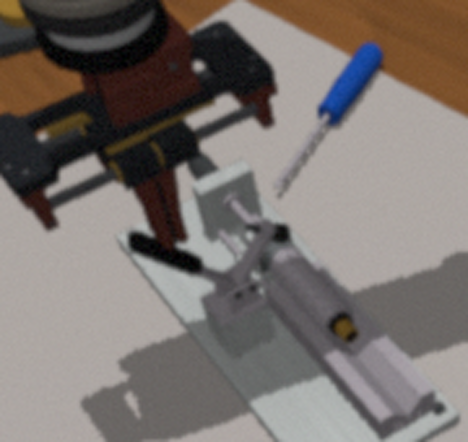

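drive_tool(
  commands=[
    [0,0,0,0,0.0043,0.0028,0],
    [0,0,0,0,0.0041,0.003,0],
    [0,0,0,0,0.004,0.0032,0],
    [0,0,0,0,0.0039,0.0034,0],
    [0,0,0,0,0.0037,0.0036,0],
  ],
)

```text
time_s: 23.35
tcp_pos: [0.5835, -0.1995, 0.1299]
orientation: [[0.262, 0.965, 0.001], [0.965, -0.262, -0.0], [-0.0, 0.001, -1.0]]
wrist_force: [0.0, -1.3, 5.4]
width: 0.0002
grasp_force: 1.9
```

drive_tool(
  commands=[
    [0,0,0,0,0.0034,0.004,0],
    [0,0,0,0,0.0031,0.0042,0],
    [0,0,0,0,0.0029,0.0043,0],
    [0,0,0,0,0.0026,0.0044,0],
    [0,0,0,0,0.0023,0.0045,0],
  ],
)

```text
time_s: 23.85
tcp_pos: [0.5975, -0.2034, 0.1085]
orientation: [[0.262, 0.965, 0.002], [0.965, -0.262, -0.001], [-0.0, 0.002, -1.0]]
wrist_force: [1.6, -1.5, 4.6]
width: 0.0006
grasp_force: 1.9
```

drive_tool(
  commands=[
    [0,0,0,0,0.002,0.004,0],
    [0,0,0,0,0.0018,0.004,0],
    [0,0,0,0,0.0015,0.004,0],
    [0,0,0,0,0.001,0.003,0],
    [0,0,0,0,0.001,0.002,0],
  ],
)

```text
time_s: 24.35
tcp_pos: [0.6031, -0.2048, 0.091]
orientation: [[0.262, 0.965, -0.001], [0.965, -0.262, 0.0], [0.0, -0.001, -1.0]]
wrist_force: [0.3, -1.3, 3.1]
width: 0.0003
grasp_force: 1.8
```

```bash
python3 -c "
from gf import *
show()"
```

```text
g 0.037046502298995206 0.129935452795821 0.09103407002490903 F 1.1551922363425464 0.6581509997613851 3.0814242365666944 24.35
```

drive_tool(
  commands=[
    [0,0,0,0,0,0.0015,0],
    [0,0,0,0,0,0.0015,0],
    [0,0,0,0,0,0.0015,0],
    [0,0,0,0,0,0.001,0],
    [0,0,0,0,0,0,0],
  ],
)

```text
time_s: 24.85
tcp_pos: [0.6039, -0.2051, 0.0863]
orientation: [[0.262, 0.965, 0.001], [0.965, -0.262, -0.0], [-0.0, 0.001, -1.0]]
wrist_force: [3.1, -0.4, 3.8]
width: 0.0005
grasp_force: 2.0
```

drive_tool(
  commands=[
    [0,0,0,0,0,0.001,0],
    [0,0,0,0,0,0.001,0],
    [0,0,0,0,0,0,0],
    [0,0,0,0,0,0,0],
    [0,0,0,0,0,0,0],
  ],
)

```text
time_s: 25.35
tcp_pos: [0.6042, -0.2051, 0.0845]
orientation: [[0.262, 0.965, 0.002], [0.965, -0.262, -0.0], [0.0, 0.002, -1.0]]
wrist_force: [3.5, -0.3, 5.2]
width: 0.0002
grasp_force: 2.6
```

drive_tool(
  commands=[
    [0,0,0,0,0,0.0007,0],
    [0,0,0,0,0,0.0007,0],
    [0,0,0,0,0,0,0],
    [0,0,0,0,0,0,0],
    [0,0,0,0,0,0,0],
  ],
)

```text
time_s: 25.85
tcp_pos: [0.6044, -0.2052, 0.0839]
orientation: [[0.262, 0.965, 0.002], [0.965, -0.262, -0.0], [0.0, 0.002, -1.0]]
wrist_force: [0.8, -0.1, 10.5]
width: 0.0007
grasp_force: 5.5
```

drive_tool(
  commands=[
    [0,0,0,0,0,0.0007,0],
    [0,0,0,0,0,0.0005,0],
    [0,0,0,0,0,0,0],
    [0,0,0,0,0,0,0],
    [0,0,0,0,0,0,0],
  ],
)

```text
time_s: 26.35
tcp_pos: [0.6045, -0.2053, 0.0836]
orientation: [[0.262, 0.965, 0.003], [0.965, -0.262, 0.0], [0.001, 0.002, -1.0]]
wrist_force: [-1.6, 2.0, 18.6]
width: 0.0005
grasp_force: 9.1
```

Firm stop at the expected 84 mm height. Retreat and check.

drive_tool(
  commands=[
    [0,0,0,0,0,-0.005,0],
    [0,0,0,0,0,-0.02,0],
    [0,0,0,0,0,-0.03,0],
    [0,0,0,0,0,-0.04,0],
    [0,0,0,0,0,-0.04,0],
  ],
)

```text
time_s: 26.85
tcp_pos: [0.6015, -0.2041, 0.2161]
orientation: [[0.262, 0.965, -0.005], [0.965, -0.262, 0.001], [-0.0, -0.005, -1.0]]
wrist_force: [1.1, -0.4, 0.1]
width: 0.0003
grasp_force: 0.0
```

drive_tool(
  commands=[
    [0,0,0,0.03,0.02,0,0],
    [0,0,0,0.04,0.02,0,0],
    [0,0,0,0.04,0.02,0,0],
    [0,0,0,0.04,0.02,0,0],
    [0,0,0,0,0,0,0],
  ],
)

```text
time_s: 27.35
tcp_pos: [0.7221, -0.0719, 0.2136]
orientation: [[0.252, 0.968, -0.003], [0.968, -0.252, 0.004], [0.003, -0.004, -1.0]]
wrist_force: [0.4, 0.1, -1.5]
width: 0.0003
grasp_force: 0.0
```

```bash
python3 - <<'E'
from gf import *
show();q=viewer.snapshot("scene")[110:260,140:310];t=viewer.snapshot("top")[190:290,360:580]
a=cv2.resize(q,(400,353),interpolation=cv2.INTER_CUBIC);b=cv2.resize(t,(400,182),interpolation=cv2.INTER_CUBIC)
cv2.imwrite("pics/c9.png",np.vstack([a,b])[:,:,::-1])
E
```

```text
g -0.12262431677009974 0.20946427034972498 0.21355244618983593 F -0.24453056319325978 0.3869884491899528 -1.5329784310408316 27.35
```

View pics/c9.png

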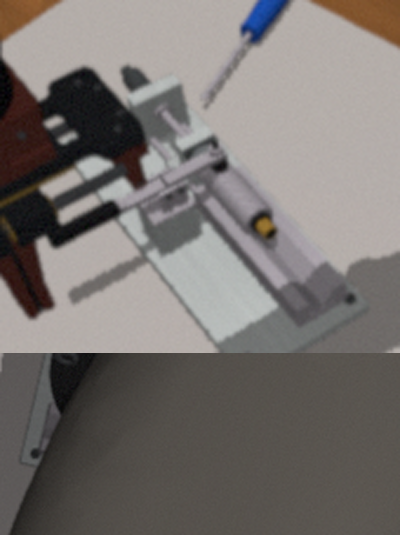

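```bash
python3 - <<'E'
from gf import *
q=viewer.snapshot("scene")
a=cv2.resize(q[100:250,130:300],None,fx=2.6,fy=2.6,interpolation=cv2.INTER_CUBIC)[:300,:442]
b=cv2.imread("pics/c7.png")[:,358:,::-1]
for i in (a,b):
    i=i.astype(int);m=(i[...,0]-i[...,2]>50)&(i[...,0]>90);m[:240]=0;m[:,:280]=0;m[:,350:]=0
    ys,xs=np.nonzero(m);print(len(ys),ys.mean()/2.6,xs.mean()/2.6)
S=cam("scene");print(pr(S,[.5025,-.0745,.045])-pr(S,[.5028,-.0735,.045]))
for n in ["sensor18_mid","sensor12_mid"]: print([d['at'] for d in viewer.search_frame("scene",n)[:1]])
show()
E
```

```text
236 105.9370925684485 122.29791395045632
215 105.8479427549195 122.3005366726297
[-0.3349 -0.2826]
[[199.2, 178.5]]
[[308.9, 403.2]]
g -0.11084630854066094 0.20903518536626786 0.2161045851130024 F -0.024391523683994637 0.30397520211018936 -0.8627497067826487 27.6
```

```bash
python3 -c "
from bench import job
print(job.close_job())"
```

```text
the job is handed in; nothing more can be done
None
```

The job is handed in at about 28 s of the 72 s allowed: the thick sensor lies in the groove, was pushed on the plate with about 5 N (roughly 6 N at the wrist, less friction) for over a second, and the clamp handle is down on its stop; I could not see the nose on the plate at the end, but the tail moved only about 0.2 mm during clamping, and I viewed 12 pictures, two over the limit of 10.

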